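# Scan the cell batch and hold a cell pressed in the spring tester

## Robot

A 6-joint arm with a two-finger parallel gripper is mounted at the origin on the work surface. World frame = base frame: x ahead of the robot, y to its left, z up, the work surface at z = 0. Lengths are in mm, angles in rad, forces in N, time in s.
With the tool pointing down it reaches from about 300 to 775 mm from the base axis. Payload 14.6 kg.
Tool frame: the origin (TCP) lies on the centre line of the jaws, within the pads' length; the fingertips stand 8 mm ahead of it and the grasp point (between the pads) lies 11 mm behind it; z points along the fingers, y is the direction in which the jaws open and shut (so a half turn about z gives the same grasp; the last joint's range is limited). The gripper opens to 94 mm and grips with 3 to 60 N. Pads are 16 mm wide; open, the fingers measure 119 mm over their backs; the gripper's body (75 mm by 177 mm) begins 78 mm behind the grasp point.
Start: joints at [1.094, 0.3, 1.521, -0, 1.321, -0.067], TCP at [219.131, 504.451, 213.446] pointing down, gripper open.
Joint ranges: [-3.03, 3.03], [-0.79, 2.21], [0.23, 2.52], [-1.04, 4.18], [0, 3.07], [-2.55, 2.55]. Speed limits (rad/s): [2.22, 2.22, 2.57, 3.14, 3.14, 3.14].

## Interface

Orientations are given as [roll, pitch, yaw] about the fixed x, y, z axes, in that order (R = Rz(yaw) Ry(pitch) Rx(roll)).
In Python, from cell import read_state, cams, manip gives the robot as it stands.
- The arm moves only by the shell command python3 -m handwheel 'ROWS' [OPENING] [FORCE]. ROWS is JSON, a list of rows, each a list of 4 numbers: the shift along the tool's x, y, z in m, then the turn about the tool's z in degrees. In form: [[dx, dy, dz, turn], ...]. A call has 1 to 5 rows; each row is the pose to reach, as a shift and turn from the pose measured when the call began, along the tool's axes at that moment; what a row does not reach only later rows make up. A row lasts 1/8 s, in which the tool goes at most 62.5 mm and 10.7 degrees, less where a joint would pass 70% of its speed; a pose out of reach is approached as far as the arm can. A call with a gripper value outside its range is refused whole. OPENING is the closure, from 0 (fully open) to 1 (shut), set as the call begins (- or left out, the last holds). The fingers move at their own pace and stop on an object; FORCE is the grip in N (left out, the last holds). Time passes only in rows, so rows that repeat a pose let the fingers close. It gives the time, the measured TCP pose, the force and the opening at its end, in the units of the state.
- read_state(): the state, without advancing time (a new reading comes with each control period).
- cams.camera(name): name is "side" or "top" or "wrist"; returns the picture (480x640x3 uint8, red, green, blue); there is no depth.
- cams.get_calibration(name): a dict with "vertical_fov" (degrees; the focal length in pixels is half the picture's height over the tangent of half this angle, whatever the lens; pixels are square), "cx", "cy" (the principal point, pixels), "R" (3x3) and "t" (3): a world point X has camera coordinates R X + t. Camera axes: x right, y down, z forward; pixel columns grow to the right and rows downward; lengths in mm; the calibration is good to about 2 mm. A picture is of the moment at which its call begins: read the wrist's pose just before it. get_calibration takes no time and is no camera call; for the wrist camera it gives the pose at the moment of the call.
- manip.sign_off(): hands the job in, once; it reports no verdict.
The state is a dict: "clock": time; "joints": joint angles; "qd": joint speeds; "effort": joint torques, N m; "eef_pos": TCP position; "eef_rot": TCP orientation; "wrist_force": force on the tool from outside, world axes, zero at the start; "moment": the same for the moment, N m; "finger_gap": finger opening in mm.
Only numpy, scipy, OpenCV 4.12 (cv2) and the standard library are available. Lean on these libraries where they do the work, as an engineer would, in place of code of your own. Each camera call takes 0.05 s, during which the arm holds its last target. There are 200 camera calls.

## Task

Take the yellow wand scanner out of its stand and hold it still for a second, pointing straight down about 5 cm above the middle of the barcode on the blue cell tray, then stand it back in its stand and let go. Then take the purple battery cell from the tray, set it upright in the orange spring ring of the tester, press it down until the ring has sunk nearly all of its travel, and finish while still holding the cell pressed down with the gripper. Leave the two green cells and the other things on the bench where they are.

Things in the scene. Friction and masses are not known exactly. Their poses are not given: they have to be found in the camera images.
- scanner_mid (a point): centre, half-way up (65 mm above its foot), of the loose yellow wand scanner: an upright round body 130 mm tall, about 160 g. Lower 48 mm is a head of 44 mm diameter, tapering until 60 mm; above that it is a straight round handle of 30 mm diameter, black rubber from 65 to 120 mm above the foot (grasp there, about 95 mm above the foot). z axis points up along the wand, yaw is of no importance. It starts standing in the stand.
- scanner_window (a point): centre of the flat foot of the scanner, where its window is; it looks along the scanner's -z axis, that is straight down when the scanner is upright
- stand_floor (a point): centre of the inner floor of the grey scanner stand (fixed), 6 mm above the table. Its round cup has a bore of 60 mm diameter, rim 42 mm above the table (36 mm above this point, slightly flared); foot 96 mm diameter
- label (a point): centre of the white barcode label with black bars, 42 x 66 mm, lying flat on top of the tray near its edge on the robot's side, 13 mm above the table; its x and y axes are the tray's
- tray: blue flat cell tray, fixed, 180 mm (x) by 250 mm (y) by 12 mm high, origin at the centre of its underside. Three cells stand on it in a row along its y axis, 35 mm to the +x side of its middle and 82 mm apart; the label is 55 mm to the -x side of its middle
- cell_mid (a point): centre, half-way up, of the loose purple battery cell: an upright round cylinder 46 mm diameter, 80 mm tall, 0.27 to 0.43 kg; z axis up. It stands on the tray in one of the three places, the two green cells in the others. 10 mm above the middle is a good grasp height, so that the fingers stay clear of the ring
- spare_a_mid (a point): centre, half-way up, of one green battery cell, same size as the purple one, standing on the tray; leave alone
- spare_b_mid (a point): centre, half-way up, of the other green battery cell; leave alone
- tester: grey cell tester, fixed, base 190 mm (x) by 130 mm (y) by 42 mm high, origin at the centre of its underside. The orange ring is 35 mm to the -x side of its middle; at its +x end a white display box 120 mm wide and 91 mm high starts 73 mm from the ring's centre
- nest_seat (a point): centre of the inner floor of the orange spring ring, on which the cell's foot comes to stand; 69 mm above the table with the ring up. It moves with the ring. The bore is 52 mm diameter and its wall reaches 19 mm above this floor, flared to 66 mm at the mouth; outer diameter of the mouth 76 mm
- nest (a joint): how far the spring ring has been pushed down, m: 0 up, 0.020 at its hard stop. Spring force 4 N at the top rising evenly to 16 N at the stop; the weight of the cell alone sinks it by less than 4 mm, and it springs back when released
- meter: white and red hand meter lying on the table, 150 x 80 x 34 mm, origin at the centre of its underside; leave alone
- tape: red roll of tape lying flat on the table, 90 mm diameter, 25 mm high, origin at the centre of its underside; leave alone
- driver: screwdriver with orange handle lying on the table to the left of the tray, 190 mm long; leave alone

How it is judged:
By the outcome, as a careful person would: the job done as asked, in the order asked, and still so for the second after the job is handed in, while the arm keeps its last pose, push and grip.
It also fails if it takes over 67 s, if anything falls off the work surface, if the arm or the gripper's body presses on something with over 40 N, if the wrist force passes 120 N, or if a joint passes its speed limit or range.

## Working session

There is one attempt and no reset: what is moved stays moved. The work goes in short steps, Python scripts to look and compute and a shell command to move; the robot and the scene stay as the last step left them, time stands still between calls to the robot, and variables do not carry over. Pictures are saved under pics/ and viewed, about 8 in all and at most 12, crops included, and the job is handed in when it is done.

```bash
ls; mkdir -p pics
python3 - <<'E'
from cell import read_state,cams
import cv2
print(read_state())
for n in ("side","top"):
    c=cams.get_calibration(n);print(n,c)
    cv2.imwrite(f"pics/{n}0.png",cams.camera(n)[:,:,::-1])
E
```

```text
pics
{'clock': 0.0, 'joints': array([ 1.09439292e+00,  3.00458169e-01,  1.52157381e+00,  1.41873602e-07,
        1.32069488e+00, -6.66039915e-02]), 'qd': array([-0.00101115, -0.00049604, -0.00097105, -0.00096441,  0.00048694,
        0.00079535]), 'effort': array([-1.82235333e-03, -5.31833982e+01, -3.52713776e+01,  7.07140379e-02,
        2.46026705e-02, -1.17096047e-04]), 'eef_pos': array([219.02396234, 504.23620939, 212.89649504]), 'eef_rot': array([-3.14046097e+00, -7.56238900e-05,  2.73179316e+00]), 'wrist_force': array([-0.10688935, -0.53048181, -0.04622403]), 'moment': array([ 0.00380291, -0.02126574,  0.04813871]), 'finger_gap': 93.80128383867715}
side {'vertical_fov': 56.34972144717601, 'cx': 321.4094814813557, 'cy': 241.74797619450626, 'R': array([[ 0.87378485, -0.48627279, -0.00622929],
       [-0.37725071, -0.66968822, -0.63968711],
       [ 0.30689075,  0.56129891, -0.76861017]]), 't': array([-470.59112907,  287.89233077,  898.0640544 ])}
top {'vertical_fov': 48.15518429576433, 'cx': 318.1216977663379, 'cy': 240.67940438778723, 'R': array([[ 0.00928138, -0.99981696,  0.01673038],
       [-0.9810093 , -0.01234583, -0.19356739],
       [ 0.19373851, -0.01461609, -0.98094432]]), 't': array([  33.13517423,  528.41896915, 1232.93387056])}
```

View pics/top0.png

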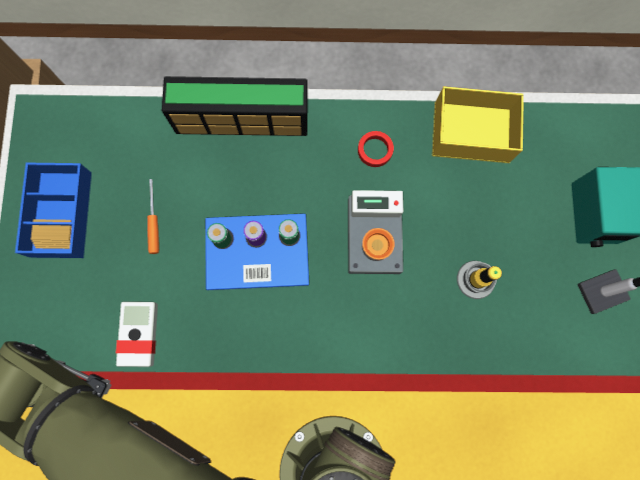

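View pics/side0.png

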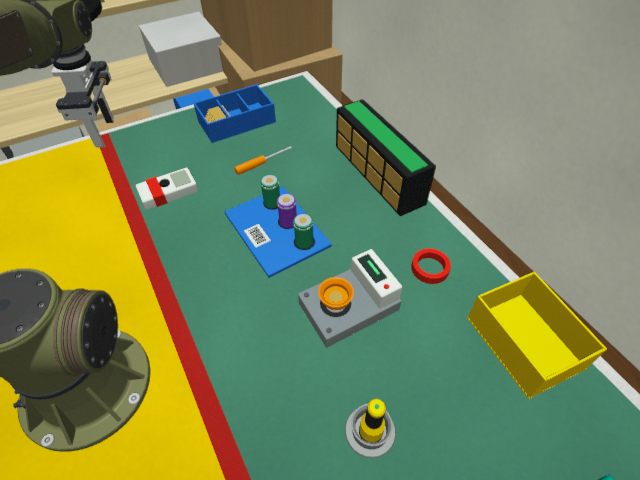

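Top view: scanner top ~(495,273), stand ~(478,280), purple cell top ~(254,230) (the middle one), label ~(257,273), ring ~(378,244). Side view: scanner top ~(376,407), purple cell top ~(286,200), label ~(258,236), ring ~(336,294). I'll enlarge all of these in one composite.

```bash
cat > h.py <<'E'
import numpy as np
from cell import read_state,cams
def K(c): 
    f=240/np.tan(np.radians(c["vertical_fov"]/2)); return f
def ray(c,p):
    f=K(c);R=np.array(c["R"]);t=np.array(c["t"])
    d=R.T@np.array([(p[0]-c["cx"])/f,(p[1]-c["cy"])/f,1.]);return -R.T@t,d/np.linalg.norm(d)
def tri(obs):
    A=0;b=0
    for c,p in obs:
        o,d=ray(c,p);P=np.eye(3)-np.outer(d,d);A=A+P;b=b+P@o
    X=np.linalg.solve(A,b)
    return X,[np.round(proj(c,X)-np.array(p),1).tolist() for c,p in obs]
def proj(c,X):
    v=np.array(c["R"])@X+np.array(c["t"]);return np.array([v[0],v[1]])/v[2]*K(c)+[c["cx"],c["cy"]]
def atz(c,p,z):
    o,d=ray(c,p);return o+d*(z-o[2])/d[2]
E
python3 - <<'E'
import cv2,numpy as np
t=cv2.imread("pics/top0.png");s=cv2.imread("pics/side0.png")
def crop(i,x,y):
    a=cv2.resize(i[y:y+60,x:x+52],None,fx=5,fy=5,interpolation=cv2.INTER_CUBIC)
    for k in range(0,60,10):
        cv2.line(a,(0,k*5),(6 if k%20 else 14,k*5),(255,255,255),1)
        if k<52: cv2.line(a,(k*5,0),(k*5,6 if k%20 else 14),(255,255,255),1)
    a[:,-1]=255;a[-1]=255
    return a
T=[crop(t,456,250),crop(t,230,225),crop(t,352,214)]
S=[crop(s,345,395),crop(s,248,190),crop(s,310,265)]
cv2.imwrite("pics/c1.png",np.vstack([np.hstack(T),np.hstack(S)]))
E
```

```text
(no output)
```

View pics/c1.png

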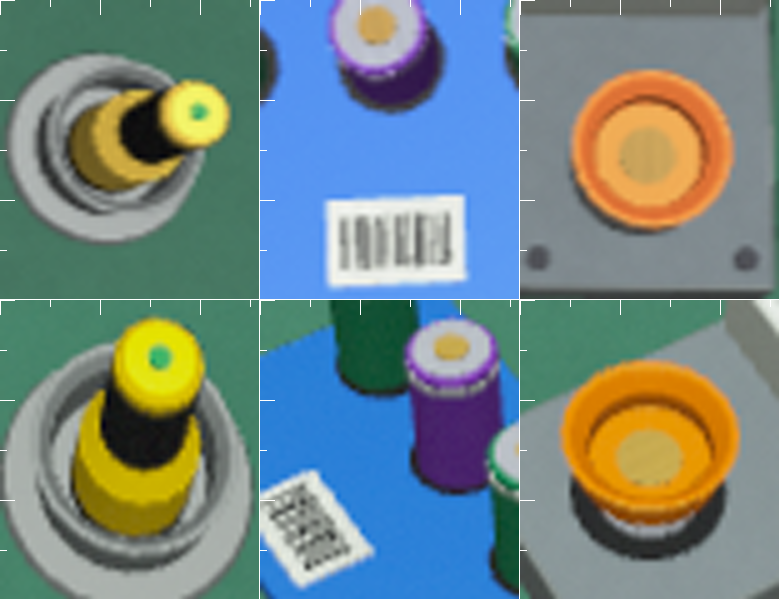

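Run:
```python
from h import *
T=cams.get_calibration("top");S=cams.get_calibration("side")
for n,a,b in [("scan top",(495.6,272.4),(377,406.4)),("stand rim",(481,278),(372,425)),("cell top",(253.6,230.2),(286.2,199.6)),("label",(257.4,273.3),(257.8,235.8)),("seat",(377.6,245),(336,296.6)),("mouth",(378.4,243.9),(336.2,292.4))]:
    X,e=tri([(T,a),(S,b)]);print(n,X.round(1),e)
print(np.round([atz(T,(495.6,272.4),136),atz(S,(377,406.4),136)],1))
for p in [(208,219),(304,214),(308,286),(206,290)]: print(atz(T,p,12).round(1))  # tray corners
for p in [(349,272),(402,272)]: print(atz(T,p,42).round(1))
s=read_state();print(s['eef_pos'],s['eef_rot'])
```

```text
scan top [ 445.3 -353.7  137.6] [[0.1, -0.4], [-0.6, 0.2]]
stand rim [ 445.6 -352.3   39.6] [[0.1, -0.6], [-0.7, 0.3]]
cell top [544.1 189.1  92.3] [[0.1, -0.5], [-0.5, 0.2]]
label [455.3 185.2  10.2] [[0.1, -0.8], [-0.7, 0.3]]
seat [ 516.8 -101.4   69.8] [[0.1, -0.4], [-0.5, 0.2]]
mouth [ 516.7 -101.3   85.6] [[0.1, -0.5], [-0.6, 0.2]]
[[ 444.6 -354.   136. ]
 [ 446.8 -353.5  136. ]]
[587.1 311.6  12. ]
[603.   74.1  12. ]
[423.5  61.8  12. ]
[411.1 307.8  12. ]
[454.7 -35.6  42. ]
[ 456.2 -162.2   42. ]
[219.04327675 504.24631889 212.92708832] [-3.14050430e+00 -7.65341343e-05  2.73178145e+00]
```

```bash
python3 -m handwheel '[[-0.037,-0.047,0,10],[-0.074,-0.094,0,20],[-0.111,-0.141,0,30],[-0.148,-0.188,0,40],[-0.186,-0.235,0,50]]' 0
```

```text
clock: 0.72
eef_pos: [295.9, 212.8, 213.1]
eef_rot: [-3.141, 0.001, 1.854]
wrist_force: [2.0, 0.3, -1.0]
finger_gap: 94.0
```

```bash
cat > d.py <<'E'
import sys
from h import *
s=read_state();X=np.array([float(v) for v in sys.argv[1:4]]);d=X-s['eef_pos']
from scipy.spatial.transform import Rotation as Ro
R=Ro.from_euler('xyz',s['eef_rot']).as_matrix()
print("pos",s['eef_pos'].round(1),"rot",s['eef_rot'].round(4),"shift mm",(R.T@d).round(1),"turn deg",round(np.degrees(s['eef_rot'][2]-float(sys.argv[4])),2) if len(sys.argv)>4 else "", "F",s['wrist_force'].round(1),"gap",round(s['finger_gap'],1))
E
python3 -m handwheel '[[-0.06,-0.002,0,6],[-0.12,-0.003,0,12.3],[-0.18,-0.005,0,12.3],[-0.24,-0.006,0,12.3],[-0.3,-0.008,0,12.3]]'; python3 d.py 445.5 -353.5 190 1.639
```

```text
clock: 1.35
eef_pos: [372.1, -79.6, 213.4]
eef_rot: [3.141, 0.001, 1.639]
wrist_force: [1.3, 0.5, 0.0]
finger_gap: 94.3
pos [372.1 -79.6 213.4] rot [3.1415e+00 1.0000e-03 1.6389e+00] shift mm [-278.3   54.6   23.7] turn deg -0.0 F [1.3 0.5 0. ] gap 94.3
```

```bash
python3 -m handwheel '[[-0.056,0.011,0,0],[-0.111,0.022,0.005,0],[-0.167,0.033,0.01,0],[-0.223,0.044,0.015,0],[-0.278,0.0546,0.02,0]]'; python3 -m handwheel '[[0,0,0,0]]';  python3 d.py 445.5 -353.5 190 1.639
python3 - <<'E'
from h import *
import cv2
print(proj(cams.get_calibration("wrist"),np.array([445.5,-353.5,136])))
cv2.imwrite("pics/w1.png",cams.camera("wrist")[:,:,::-1])
E
```

```text
clock: 1.98
eef_pos: [445.6, -355.1, 193.2]
eef_rot: [-3.141, 0.001, 1.639]
wrist_force: [-0.2, -0.0, -0.1]
finger_gap: 93.9
clock: 2.1
eef_pos: [445.2, -357.4, 191.3]
eef_rot: [-3.14, -0.001, 1.636]
wrist_force: [0.4, 0.7, 0.5]
finger_gap: 93.7
pos [ 445.2 -357.4  191.3] rot [-3.1395e+00 -1.2000e-03  1.6361e+00] shift mm [3.8 0.6 1.3] turn deg -0.17 F [0.4 0.7 0.5] gap 93.7
[311.89695809 261.17677499]
```

View pics/w1.png

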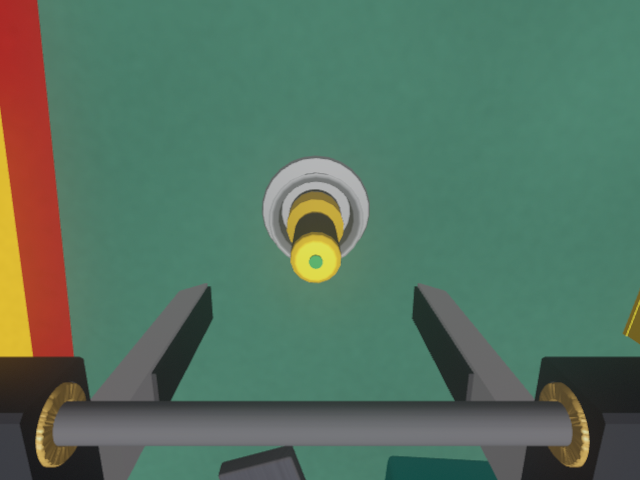

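The dot is at (316,262), predicted (312,261), so the scanner is about 3 mm further in +x. The stand foot spans x 263–369, centre 316, which agrees.

```bash
python3 - <<'E'
from h import *
c=cams.get_calibration("wrist")
print(atz(c,(316,262),136).round(1),atz(c,(316,210),4).round(1))
E
python3 d.py 447.5 -353.5 90 1.639
```

```text
[ 447.9 -352.5  136. ] [ 448.9 -348.5    4. ]
pos [ 445.2 -355.9  191.8] rot [-3.1399e+00 -1.1000e-03  1.6370e+00] shift mm [  2.1   2.7 101.8] turn deg -0.11 F [-0.5  0.1 -0.5] gap 94.2
```

```bash
python3 -m handwheel '[[0.0025,0.0025,0.02,0],[0.0025,0.0025,0.05,0],[0.0025,0.0025,0.08,0],[0.0025,0.0025,0.1015,0],[0.0025,0.0025,0.1015,0]]'; python3 d.py 447.5 -353.2 90 1.639
```

```text
clock: 2.78
eef_pos: [446.8, -351.6, 89.5]
eef_rot: [-3.138, -0.003, 1.638]
wrist_force: [0.5, -0.4, 0.5]
finger_gap: 93.9
pos [ 446.8 -351.6   89.5] rot [-3.1382e+00 -2.9000e-03  1.6380e+00] shift mm [-1.6  0.6 -0.5] turn deg -0.06 F [ 0.5 -0.4  0.5] gap 93.9
```

```bash
python3 -m handwheel '[[-0.001,0.0005,0,0],[-0.001,0.0005,0,0],[-0.001,0.0005,0,0],[-0.001,0.0005,0,0],[-0.001,0.0005,0,0]]' 1 25; python3 -m handwheel '[[0,0,0,0],[0,0,0,0],[0,0,0,0]]'; python3 d.py 447.5 -353.2 90 1.639
```

```text
clock: 3.4
eef_pos: [447.4, -352.6, 89.6]
eef_rot: [-3.138, -0.003, 1.638]
wrist_force: [0.1, -0.7, 0.6]
finger_gap: 47.6
clock: 3.78
eef_pos: [447.4, -352.6, 89.6]
eef_rot: [-3.138, -0.003, 1.638]
wrist_force: [-0.5, -0.9, 0.1]
finger_gap: 29.7
pos [ 447.4 -352.6   89.6] rot [-3.1382e+00 -2.9000e-03  1.6379e+00] shift mm [-0.6  0.1 -0.4] turn deg -0.06 F [-0.5 -0.9  0.1] gap 29.7
```

```bash
python3 -m handwheel '[[0,0,-0.015,0],[0,0,-0.04,0],[0,0,-0.07,0],[0,0,-0.095,0],[0,0,-0.105,0]]'; python3 d.py 456.5 185 170 1.639
```

```text
clock: 4.4
eef_pos: [448.1, -353.1, 196.7]
eef_rot: [-3.14, -0.001, 1.638]
wrist_force: [0.2, -1.3, -1.7]
finger_gap: 29.3
pos [ 448.1 -353.1  196.7] rot [-3.1400e+00 -1.1000e-03  1.6379e+00] shift mm [536.3  44.6  27.2] turn deg -0.06 F [ 0.2 -1.3 -1.7] gap 29.3
```

```bash
python3 -m handwheel '[[0.02,0.002,0,0],[0.06,0.005,0,0],[0.105,0.009,0,0],[0.15,0.012,0,0],[0.195,0.016,0,0]]'; python3 -m handwheel '[[0.045,0.004,0,0],[0.09,0.008,0,0],[0.135,0.011,0,0],[0.18,0.015,0,0],[0.225,0.019,0,0]]'; python3 d.py 456.5 185 170 1.639
```

```text
clock: 5.03
eef_pos: [450.1, -154.9, 196.0]
eef_rot: [-3.139, -0.002, 1.638]
wrist_force: [1.5, 1.0, -1.9]
finger_gap: 29.8
clock: 5.65
eef_pos: [452.6, 72.9, 195.6]
eef_rot: [-3.138, -0.002, 1.639]
wrist_force: [0.7, 0.7, -2.0]
finger_gap: 29.5
pos [452.6  72.9 195.6] rot [-3.1376e+00 -2.0000e-03  1.6385e+00] shift mm [111.5  11.6  25.8] turn deg -0.03 F [ 0.7  0.7 -2. ] gap 29.5
```

```bash
python3 -m handwheel '[[0.03,0.003,0,0],[0.05,0.005,0,0],[0.05,0.005,0,0],[0.05,0.005,0,0]]'
python3 - <<'E'
from h import *
import cv2
c=cams.get_calibration("wrist")
print(proj(c,np.array([455.3,185.2,13])),proj(c,np.array([544,189,92])))
cv2.imwrite("pics/w2.png",cams.camera("wrist")[:,:,::-1])
E
```

```text
clock: 6.15
eef_pos: [453.6, 122.9, 195.3]
eef_rot: [-3.137, -0.002, 1.639]
wrist_force: [0.1, 0.5, -1.5]
finger_gap: 29.9
[318.878244   146.17525484] [457.85842433 155.69477943]
```

View pics/w2.png

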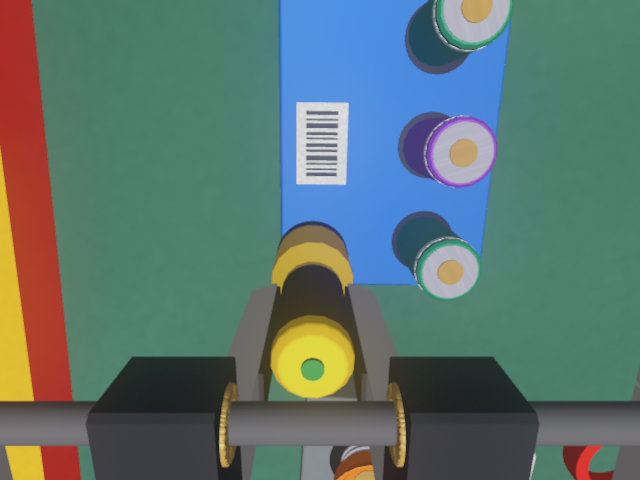

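Wrist view: the label's corners give a centre of (322,143.5), and the purple cell top is at (462,152). Both lie 3–4 px right of the prediction, so I'll convert them.

```bash
python3 - <<'E'
from h import *
c=cams.get_calibration("wrist")
print(atz(c,(322,143.5),13).round(1),atz(c,(462,152),92).round(1))
for p in [(280,284),(509,0),(481,284)]:print(atz(c,p,12).round(1))
E
python3 d.py 457 187.5 147 1.639
```

```text
[458.  187.3  13. ] [546.6 191.2  92. ]
[429.1  60.4  12. ]
[591.9 302.7  12. ]
[611.6  72.9  12. ]
pos [453.8 122.7 195.4] rot [-3.1371e+00 -1.8000e-03  1.6381e+00] shift mm [64.4  7.7 48.5] turn deg -0.05 F [ 0.6 -0.5 -1.9] gap 29.7
```

```bash
python3 -m handwheel '[[0.025,0.003,0.005,0],[0.05,0.006,0.02,0],[0.064,0.0075,0.038,0],[0.064,0.0075,0.048,0],[0.064,0.0075,0.0485,0]]';  python3 -m handwheel '[[0,0,0,0],[0,0,0,0],[0,0,0,0],[0,0,0,0],[0,0,0,0]]'; python3 d.py 457.5 187 147 1.639;  python3 - <<'E'
from h import *
import cv2
a=cams.camera("side")[120:300,180:400,::-1];b=cams.camera("top")[180:320,190:330,::-1]
a=cv2.resize(a,(440,360));b=cv2.resize(b,(360,360));import numpy as np
cv2.imwrite("pics/s2.png",np.hstack([a,b]))
E
```

```text
clock: 6.82
eef_pos: [456.6, 186.2, 146.6]
eef_rot: [-3.136, -0.001, 1.637]
wrist_force: [0.3, 0.5, -1.1]
finger_gap: 29.6
clock: 7.45
eef_pos: [456.6, 186.2, 146.6]
eef_rot: [-3.136, -0.001, 1.637]
wrist_force: [0.1, -0.1, -1.9]
finger_gap: 29.6
pos [456.6 186.2 146.6] rot [-3.1361e+00 -1.4000e-03  1.6374e+00] shift mm [ 0.7  0.9 -0.4] turn deg -0.09 F [ 0.1 -0.1 -1.9] gap 29.6
```

View pics/s2.png

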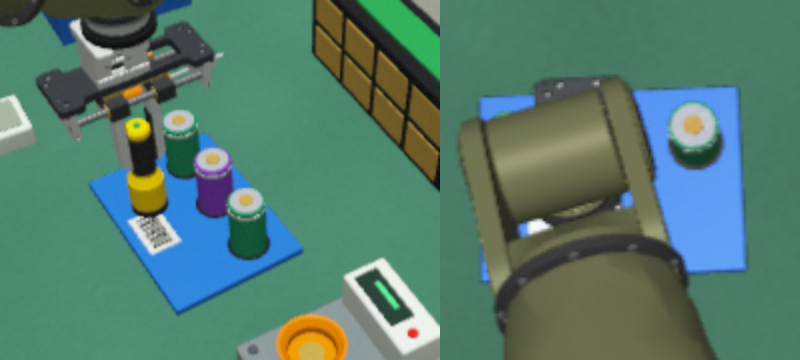

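The side view shows the scanner upright in the jaws with its foot at about crop (148,205), above the label at crop (156,232). I'll hold it there, then carry it back.

```bash
python3 - <<'E'
from h import *
print(proj(cams.get_calibration("side"),np.array([457,186,63]))*2-[360,240],read_state()['clock'])
E
for i in 1 2; do python3 -m handwheel '[[0,0,0,0],[0,0,0,0],[0,0,0,0],[0,0,0,0],[0,0,0,0]]' >/dev/null; done
python3 -m handwheel '[[0,0,-0.01,0],[0,0,-0.035,0],[-0.02,-0.0015,-0.05,0],[-0.055,-0.004,-0.05,0],[-0.1,-0.008,-0.05,0]]'
python3 -m handwheel '[[-0.045,-0.004,0,0],[-0.09,-0.007,0,0],[-0.135,-0.01,0,0],[-0.18,-0.013,0,0],[-0.225,-0.016,0,0]]'
python3 d.py 447.5 -353 190 1.639
```

```text
[150.06298271 203.06287125] 7.55
clock: 9.43
eef_pos: [455.6, 85.2, 197.4]
eef_rot: [-3.137, -0.001, 1.639]
wrist_force: [0.1, 0.1, -1.9]
finger_gap: 29.4
clock: 10.05
eef_pos: [454.9, -141.9, 198.0]
eef_rot: [-3.138, -0.001, 1.639]
wrist_force: [0.3, 0.5, -1.9]
finger_gap: 29.6
pos [ 454.9 -141.9  198. ] rot [-3.1381e+00 -1.1000e-03  1.6386e+00] shift mm [-210.1  -21.6    7.8] turn deg -0.02 F [ 0.3  0.5 -1.9] gap 29.6
```

```bash
python3 -m handwheel '[[-0.05,-0.005,0,0],[-0.1,-0.01,0,0],[-0.15,-0.015,0,0],[-0.195,-0.02,0,0],[-0.21,-0.0215,0,0]]';python3 -m handwheel '[[0,0,0,0],[0,0,0,0]]';
python3 d.py 447.6 -353 90.5 1.639
```

```text
clock: 10.68
eef_pos: [447.2, -354.9, 198.2]
eef_rot: [-3.138, -0.001, 1.637]
wrist_force: [-0.4, -0.1, -1.5]
finger_gap: 29.9
clock: 10.92
eef_pos: [447.4, -353.8, 198.4]
eef_rot: [-3.138, -0.001, 1.637]
wrist_force: [1.0, 1.2, -1.9]
finger_gap: 29.3
pos [ 447.4 -353.8  198.4] rot [-3.1383e+00 -9.0000e-04  1.6375e+00] shift mm [  0.7   0.6 107.9] turn deg -0.09 F [ 1.   1.2 -1.9] gap 29.3
```

```bash
python3 -m handwheel '[[0.0007,0,0.025,0],[0.0007,0,0.055,0],[0.0007,0,0.08,0],[0.0007,0,0.095,0],[0.0007,0,0.102,0]]';python3 -m handwheel '[[0,0,0.0025,0],[0,0,0.005,0],[0,0,0.005,0]]';
python3 d.py 447.5 -353 89.6 1.639
```

```text
clock: 11.55
eef_pos: [447.3, -352.5, 96.2]
eef_rot: [-3.138, -0.001, 1.638]
wrist_force: [1.1, -0.7, -0.2]
finger_gap: 29.6
clock: 11.92
eef_pos: [447.3, -352.6, 91.5]
eef_rot: [-3.139, -0.001, 1.638]
wrist_force: [0.1, 0.6, -1.4]
finger_gap: 29.4
pos [ 447.3 -352.6   91.5] rot [-3.1385e+00 -8.0000e-04  1.6381e+00] shift mm [-0.4  0.1  1.9] turn deg -0.05 F [ 0.1  0.6 -1.4] gap 29.4
```

```bash
python3 -m handwheel '[[0,0,0.001,0],[0,0,0.0018,0],[0,0,0.0018,0]]';python3 -m handwheel '[[0,0,0.0004,0],[0,0,0.0004,0]]'
python3 d.py 447.5 -353 89.6 1.639
```

```text
clock: 12.3
eef_pos: [447.3, -352.6, 89.7]
eef_rot: [-3.139, -0.001, 1.638]
wrist_force: [0.2, 0.7, -0.9]
finger_gap: 29.7
clock: 12.55
eef_pos: [447.4, -352.7, 89.5]
eef_rot: [-3.139, -0.001, 1.638]
wrist_force: [-0.8, 0.6, 2.5]
finger_gap: 29.7
pos [ 447.4 -352.7   89.5] rot [-3.1387e+00 -5.0000e-04  1.6381e+00] shift mm [-0.3  0.1 -0.1] turn deg -0.05 F [-0.8  0.6  2.5] gap 29.7
```

Force has turned positive (contact with the floor), so I'll open.

```bash
python3 -m handwheel '[[0,0,0,0],[0,0,0,0],[0,0,0,0],[0,0,0,0],[0,0,0,0]]' 0;python3 -m handwheel '[[0,0,0,0],[0,0,0,0],[0,0,0,0]]'
python3 -m handwheel '[[0,0,-0.015,0],[0,0,-0.04,0],[0,0,-0.08,0],[0,0,-0.12,0],[0,0,-0.13,0]]'; python3 -m handwheel '[[0,0,0,0]]';python3 d.py 545.8 190.5 190 1.639
python3 - <<'E'
from h import *
import cv2
c=cams.get_calibration("wrist")
cv2.imwrite("pics/w3.png",np.vstack([cams.camera("wrist")[100:400,160:480,::-1],cv2.resize(cams.camera("side")[360:480,300:460,::-1],(320,240))]))
E
```

```text
clock: 13.18
eef_pos: [447.4, -352.7, 89.5]
eef_rot: [-3.139, -0.001, 1.638]
wrist_force: [0.1, -0.4, -0.4]
finger_gap: 76.5
clock: 13.55
eef_pos: [447.4, -352.7, 89.6]
eef_rot: [-3.139, -0.001, 1.638]
wrist_force: [-0.3, -0.0, 0.1]
finger_gap: 93.8
clock: 14.18
eef_pos: [448.3, -353.2, 223.1]
eef_rot: [3.141, 0.003, 1.638]
wrist_force: [0.3, 1.0, -0.6]
finger_gap: 94.2
clock: 14.3
eef_pos: [448.3, -353.2, 223.4]
eef_rot: [3.141, 0.003, 1.638]
wrist_force: [-0.0, -1.5, 0.1]
finger_gap: 94.0
pos [ 448.3 -353.2  223.4] rot [3.1407 0.0033 1.638 ] shift mm [536.  133.8  31.8] turn deg -0.05 F [-0.  -1.5  0.1] gap 94.0
```

View pics/w3.png

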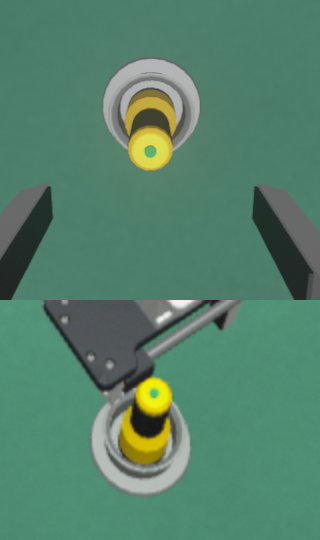

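The scanner stands upright in the cup: wrist crop dot (150,152), centred on the stand. Next, the cell.

```bash
python3 -m handwheel '[[0.04,0.01,0,0],[0.095,0.024,0,0],[0.15,0.037,0,0],[0.205,0.051,0,0],[0.26,0.065,0,0]]' 0;python3 -m handwheel '[[0.055,0.014,0,0],[0.11,0.028,0,0],[0.165,0.041,0,0],[0.21,0.053,0.005,0],[0.23,0.058,0.01,0]]'; python3 -m handwheel '[[0,0,0,0],[0,0,0,0]]';python3 d.py 546 190.5 190 1.639
python3 - <<'E'
from h import *
import cv2
c=cams.get_calibration("wrist")
print(proj(c,np.array([546,190.5,92])))
cv2.imwrite("pics/w4.png",cams.camera("wrist")[:,:,::-1])
E
```

```text
clock: 15.02
eef_pos: [495.2, -87.4, 220.8]
eef_rot: [-3.14, 0.002, 1.638]
wrist_force: [1.3, -0.2, 0.6]
finger_gap: 94.0
clock: 15.65
eef_pos: [537.2, 147.9, 208.8]
eef_rot: [-3.138, 0.002, 1.64]
wrist_force: [0.2, 0.5, 0.2]
finger_gap: 94.2
clock: 15.9
eef_pos: [537.1, 146.6, 208.5]
eef_rot: [-3.137, 0.002, 1.639]
wrist_force: [-0.0, -0.6, 0.8]
finger_gap: 93.8
pos [537.1 146.6 208.5] rot [-3.1371e+00  2.3000e-03  1.6391e+00] shift mm [43.2 11.9 18.3] turn deg 0.01 F [-0.  -0.6  0.8] gap 93.8
[328.73299687 178.29947732]
```

View pics/w4.png

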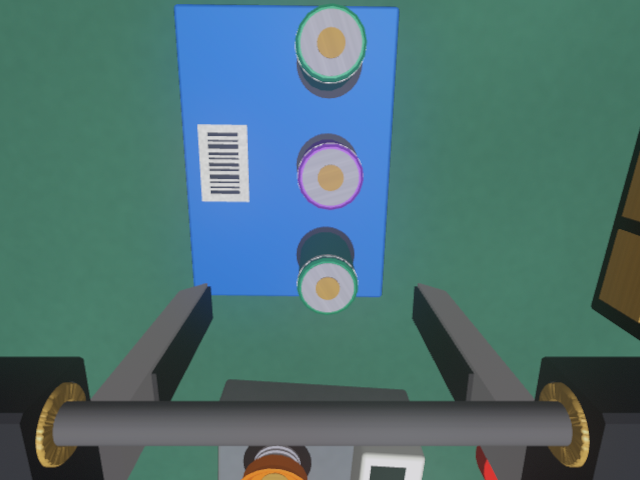

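The purple top is at (330,177), predicted (328.7,178.3), so the estimate is within 1 mm; the neighbouring cells are clear of the jaw direction. I'll approach at (546.8,191).

```bash
python3 -m handwheel '[[0.03,0.008,0.02,0],[0.0436,0.0127,0.05,0],[0.0436,0.0127,0.07,0],[0.0436,0.0127,0.08,0],[0.0436,0.0127,0.08,0]]' 0;python3 d.py 546.8 191 51 1.639
```

```text
clock: 16.58
eef_pos: [546.7, 189.9, 128.7]
eef_rot: [-3.137, 0.002, 1.638]
wrist_force: [-0.6, 0.1, 0.6]
finger_gap: 94.0
pos [546.7 189.9 128.7] rot [-3.1374e+00  2.3000e-03  1.6375e+00] shift mm [ 1.3  0.5 77.7] turn deg -0.08 F [-0.6  0.1  0.6] gap 94.0
```

```bash
python3 -m handwheel '[[0.0013,0.0003,0.02,0],[0.0013,0.0003,0.045,0],[0.0013,0.0003,0.065,0],[0.0013,0.0003,0.077,0],[0.0013,0.0003,0.077,0]]' 0;python3 -m handwheel '[[0,0,0,0],[0,0,0,0],[0,0,0,0],[0,0,0,0],[0,0,0,0]]' 1 55;python3 -m handwheel '[[0,0,0,0],[0,0,0,0]]';python3 d.py 546.8 191 51 1.639
```

```text
clock: 17.2
eef_pos: [546.7, 190.8, 51.9]
eef_rot: [-3.137, 0.002, 1.637]
wrist_force: [-0.2, 0.3, 0.3]
finger_gap: 93.9
clock: 17.82
eef_pos: [546.7, 190.8, 51.9]
eef_rot: [-3.137, 0.002, 1.637]
wrist_force: [-1.6, 0.4, -0.3]
finger_gap: 47.3
clock: 18.08
eef_pos: [546.7, 190.8, 51.9]
eef_rot: [-3.137, 0.002, 1.637]
wrist_force: [-0.3, 0.6, -0.0]
finger_gap: 44.8
pos [546.7 190.8  51.9] rot [-3.1371e+00  2.3000e-03  1.6373e+00] shift mm [0.2 0.1 0.9] turn deg -0.1 F [-0.3  0.6 -0. ] gap 44.8
```

```bash
python3 -m handwheel '[[0,0,-0.02,0],[0,0,-0.05,0],[0,0,-0.085,0],[0,0,-0.12,0],[0,0,-0.14,0]]';python3 d.py 519 -170 190 1.639
```

```text
clock: 18.7
eef_pos: [547.4, 191.2, 193.3]
eef_rot: [-3.138, 0.002, 1.637]
wrist_force: [-1.4, 0.4, -2.8]
finger_gap: 45.3
pos [547.4 191.2 193.3] rot [-3.1381e+00  2.1000e-03  1.6373e+00] shift mm [-358.5  -52.4    4.3] turn deg -0.09 F [-1.4  0.4 -2.8] gap 45.3
```

```bash
python3 -m handwheel '[[-0.02,-0.003,0,0],[-0.055,-0.008,0,0],[-0.095,-0.014,0,0],[-0.135,-0.02,0,0],[-0.175,-0.026,0,0]]';python3 -m handwheel '[[-0.045,-0.007,0,0],[-0.09,-0.013,0,0],[-0.135,-0.019,0,0],[-0.17,-0.025,0,0],[-0.183,-0.026,0,0]]';python3 -m handwheel '[[0,0,0,0],[0,0,0,0]]';python3 d.py 519 -100 190 1.639
python3 - <<'E'
from h import *
import cv2
c=cams.get_calibration("wrist")
print(proj(c,np.array([519,-100,69])),proj(c,np.array([519,-100,88])))
cv2.imwrite("pics/w5.png",cams.camera("wrist")[:,:,::-1])
E
```

```text
clock: 19.32
eef_pos: [532.0, 12.7, 192.4]
eef_rot: [-3.136, 0.002, 1.637]
wrist_force: [0.1, 0.1, -3.4]
finger_gap: 44.9
clock: 19.95
eef_pos: [516.9, -173.8, 191.6]
eef_rot: [-3.134, 0.001, 1.634]
wrist_force: [0.4, 0.4, -5.0]
finger_gap: 45.2
clock: 20.2
eef_pos: [516.7, -173.1, 191.2]
eef_rot: [-3.133, 0.001, 1.635]
wrist_force: [-0.0, 0.8, -3.5]
finger_gap: 45.2
pos [ 516.7 -173.1  191.2] rot [-3.1335e+00  9.0000e-04  1.6350e+00] shift mm [72.8  7.   1. ] turn deg -0.23 F [-0.   0.8 -3.5] gap 45.2
[322.46329078 133.84931496] [323.02130714 134.52557359]
```

View pics/w5.png

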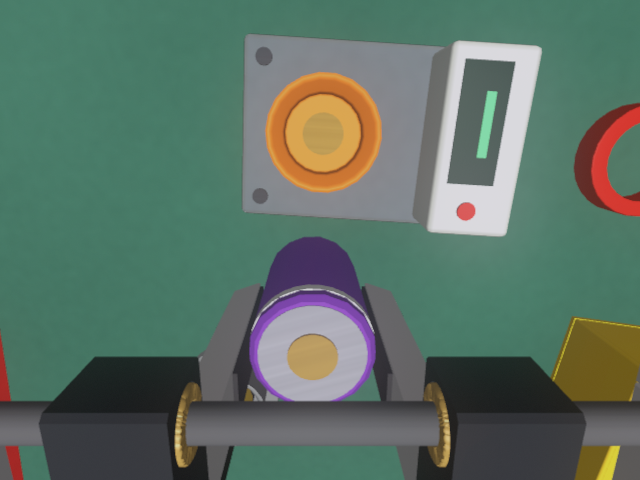

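The ring mouth centre is (324,132) and the floor disc (323,133); the predictions for (519,-100) were (323,134.5) and (322.5,133.8). That puts the ring at about (519.4,-99.5). The cell sits centred in the jaws.

```bash
python3 -m handwheel '[[0.025,0.0025,0,0],[0.055,0.0055,0,0],[0.073,0.0074,0,0],[0.0733,0.0074,0.02,0],[0.0733,0.0074,0.04,0]]';python3 -m handwheel '[[0,0,0,0],[0,0,0,0]]';python3 d.py 519.4 -99.5 109 1.639
```

```text
clock: 20.88
eef_pos: [519.4, -98.6, 150.9]
eef_rot: [-3.134, 0.001, 1.637]
wrist_force: [0.7, 0.4, -3.0]
finger_gap: 45.2
clock: 21.12
eef_pos: [519.7, -98.5, 151.7]
eef_rot: [-3.135, 0.002, 1.637]
wrist_force: [0.5, -0.1, -3.1]
finger_gap: 45.3
pos [519.7 -98.5 151.7] rot [-3.1354e+00  1.7000e-03  1.6371e+00] shift mm [-0.9 -0.1 42.7] turn deg -0.11 F [ 0.5 -0.1 -3.1] gap 45.3
```

```bash
python3 -m handwheel '[[-0.0009,0,0.01,0],[-0.0009,0,0.02,0],[-0.0009,0,0.027,0],[-0.0009,0,0.034,0],[-0.0009,0,0.034,0]]';python3 -m handwheel '[[0,0,0.004,0],[0,0,0.007,0],[0,0,0.007,0]]';python3 d.py 519.4 -99.5 109 1.639
```

```text
clock: 21.75
eef_pos: [519.4, -99.5, 117.2]
eef_rot: [-3.134, 0.001, 1.637]
wrist_force: [-0.3, -0.2, -3.3]
finger_gap: 45.0
clock: 22.12
eef_pos: [519.2, -99.5, 110.0]
eef_rot: [-3.134, 0.001, 1.637]
wrist_force: [1.1, 0.1, -3.9]
finger_gap: 45.4
pos [519.2 -99.5 110. ] rot [-3.1341e+00  1.3000e-03  1.6370e+00] shift mm [-0.1  0.2  1. ] turn deg -0.11 F [ 1.1  0.1 -3.9] gap 45.4
```

```bash
python3 -m handwheel '[[0,0,0.002,0],[0,0,0.004,0],[0,0,0.006,0],[0,0,0.008,0],[0,0,0.008,0]]';python3 -m handwheel '[[0,0,0.002,0],[0,0,0.004,0],[0,0,0.006,0],[0,0,0.007,0],[0,0,0.007,0]]';python3 -m handwheel '[[0,0,0,0],[0,0,0,0]]'; python3 d.py 519.4 -99.5 91 1.639
```

```text
clock: 22.75
eef_pos: [519.4, -99.5, 102.1]
eef_rot: [-3.135, 0.001, 1.637]
wrist_force: [-0.0, 0.1, 4.6]
finger_gap: 45.0
clock: 23.38
eef_pos: [519.4, -99.5, 95.4]
eef_rot: [-3.135, 0.002, 1.637]
wrist_force: [-2.9, 1.2, 7.7]
finger_gap: 45.3
clock: 23.62
eef_pos: [519.4, -99.5, 95.6]
eef_rot: [-3.135, 0.002, 1.637]
wrist_force: [-3.0, 1.8, 7.5]
finger_gap: 44.9
pos [519.4 -99.5  95.6] rot [-3.1351e+00  1.6000e-03  1.6371e+00] shift mm [0.1 0.  4.6] turn deg -0.11 F [-3.   1.8  7.5] gap 44.9
```

```bash
python3 -m handwheel '[[0,0,0.001,0],[0,0,0.002,0],[0,0,0.003,0],[0,0,0.0035,0],[0,0,0.0035,0]]';python3 d.py 519.4 -99.5 91 1.639; python3 -m handwheel '[[0,0,0.001,0],[0,0,0.001,0]]'; python3 d.py 519.4 -99.5 91 1.639
python3 - <<'E'
from h import *
import cv2
a=cv2.resize(cams.camera("side")[200:360,270:430,::-1],(560,560),interpolation=cv2.INTER_CUBIC)
cv2.imwrite("pics/s3.png",a)
c=cams.get_calibration("side")
for z in (68,88): print(z,(proj(c,np.array([517,-101.3,z]))-[270,200])*3.5)
E
```

```text
clock: 24.25
eef_pos: [519.4, -99.5, 92.5]
eef_rot: [-3.135, 0.002, 1.637]
wrist_force: [-2.8, 0.6, 10.4]
finger_gap: 45.0
pos [519.4 -99.5  92.5] rot [-3.1353e+00  1.6000e-03  1.6371e+00] shift mm [ 0.  -0.   1.5] turn deg -0.11 F [-2.8  0.6 10.4] gap 45.0
clock: 24.5
eef_pos: [519.4, -99.5, 91.9]
eef_rot: [-3.135, 0.002, 1.637]
wrist_force: [-3.1, 1.8, 9.9]
finger_gap: 45.3
pos [519.4 -99.5  91.9] rot [-3.1354e+00  1.7000e-03  1.6371e+00] shift mm [ 0.  -0.   0.9] turn deg -0.11 F [-3.1  1.8  9.9] gap 45.3
68 [229.56797174 340.07030087]
88 [230.17685087 321.74621523]
```

View pics/s3.png

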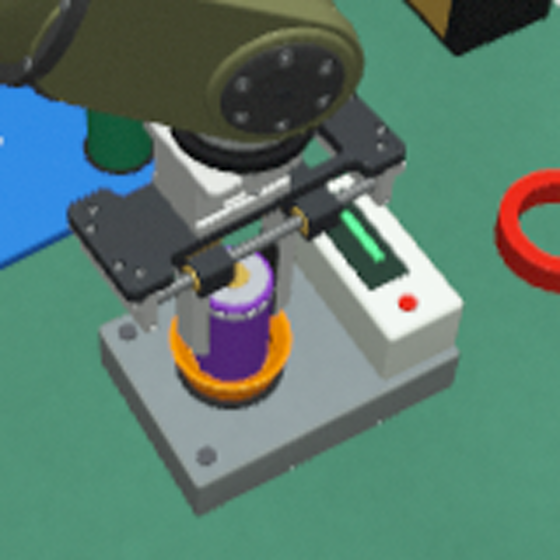

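The side view shows the cell upright in the ring and the ring sunk well towards the base. The force implies about 16 mm of sink. I'll press on in small steps.

```bash
for i in 1 2; do python3 -m handwheel '[[0,0,0.0008,0],[0,0,0.0015,0],[0,0,0.0015,0],[0,0,0.0015,0]]' | tr '\n' ' ';python3 -m handwheel '[[0,0,0.0002,0]]'| tr '\n' ' ';echo; done
```

```text
clock: 25.05 eef_pos: [519.4, -99.5, 90.8] eef_rot: [-3.136, 0.002, 1.637] wrist_force: [-4.0, 0.5, 10.8] finger_gap: 45.2 clock: 25.18 eef_pos: [519.4, -99.5, 91.1] eef_rot: [-3.136, 0.002, 1.637] wrist_force: [-3.7, 0.7, 9.8] finger_gap: 45.2 
clock: 25.68 eef_pos: [519.4, -99.5, 90.1] eef_rot: [-3.136, 0.002, 1.637] wrist_force: [-4.3, 0.9, 11.6] finger_gap: 45.0 clock: 25.8 eef_pos: [519.4, -99.5, 90.4] eef_rot: [-3.136, 0.002, 1.637] wrist_force: [-4.2, 0.8, 10.4] finger_gap: 45.4
```

```bash
python3 -m handwheel '[[0,-0.0005,0.001,0],[0,-0.001,0.0018,0],[0,-0.001,0.0018,0],[0,-0.001,0.0018,0]]' | tr '\n' ' ';python3 -m handwheel '[[0,0,0.001,0],[0,0,0.0015,0],[0,0,0.0015,0],[0,0,0.0015,0]]' | tr '\n' ' '
```

```text
clock: 26.3 eef_pos: [519.2, -99.6, 89.5] eef_rot: [-3.138, 0.002, 1.637] wrist_force: [0.2, 1.9, 12.2] finger_gap: 45.2 clock: 26.8 eef_pos: [519.3, -99.5, 88.8] eef_rot: [-3.139, 0.002, 1.637] wrist_force: [-5.7, 1.6, 13.3] finger_gap: 45.3
```

```bash
python3 -m handwheel '[[0,-0.0008,0.001,0],[0,-0.0008,0.0015,0],[0,-0.0008,0.0015,0],[0,-0.0008,0.0015,0]]' | tr '\n' ' '
python3 - <<'E'
from h import *
f=[]
for i in range(4):
    cams.camera("top");s=read_state();f.append([*s['eef_pos'],*s['wrist_force']])
print(np.mean(f,0).round(2))
E
```

```text
clock: 27.3 eef_pos: [519.2, -99.6, 88.7] eef_rot: [-3.141, 0.003, 1.637] wrist_force: [-4.5, 2.8, 19.4] finger_gap: 45.2 [519.21 -99.57  88.69  -4.19   2.53  18.49]
```

```bash
python3 -m handwheel '[[0,0,0.0002,0],[0,0,0.0002,0],[0,0,0.0002,0],[0,0,0.0002,0]]' | tr '\n' ' '
python3 - <<'E'
from h import *
import cv2
f=[]
for i in range(4):
    a=cams.camera("side");s=read_state();f.append([*s['eef_pos'],*s['wrist_force']])
print(np.mean(f,0).round(2),s['clock'])
cv2.imwrite("pics/s4.png",a[:,:,::-1])
E
```

```text
clock: 28.0 eef_pos: [519.2, -99.5, 89.0] eef_rot: [-3.141, 0.003, 1.637] wrist_force: [-3.7, 1.8, 12.0] finger_gap: 45.1 [519.21 -99.53  89.03  -4.4    1.62  11.74] 28.2
```

View pics/s4.png

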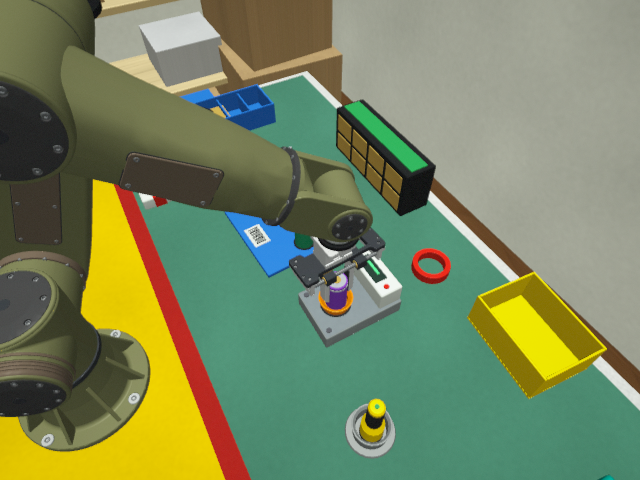

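The cell is pressed about 0.3 mm short of the stop and holding steady. The scanner stands in its stand at (374,425), and the other things I can see look undisturbed. Handing in.

```bash
python3 -c "
from cell import manip
print(manip.sign_off())"
```

```text
the job is handed in; nothing more can be done
None
```

The job is done and handed in at about 28 s of the 67 s allowed; no verdict was reported.

- **Scan:** I held the scanner still and upright for over 1.5 s, about 5 cm above the label and within about 2 mm of its centre. I then stood it back in its stand and let go. Both the close-up and the final picture show it upright in the cup.
- **Cell:** I took the purple cell from the middle place on the tray and set it in the spring ring. I pressed until the force jumped at the hard stop, then eased back about 0.3 mm. It finished still gripped at 55 N, with about 12 N on the wrist.

**Disagreements in the checks:**
- **Positions:** the wrist camera put things about 2.5 mm further in x and 1–2 mm further in y than the fixed cameras. I mostly followed the wrist camera.
- **Sideways force:** about 4 N remained on the pressed cell, so it is touching one side of the bore. Shifting it by 1 mm did not clear this.
- **Sink depth:** before the stop was reached, the force reading gave about 1–2 mm less sink than the tool height did. The force jump at the stop settled it.
- **Not seen at the end:** the arm hid most of the tray, the screwdriver and most of the hand meter in the last picture. I did not go near the screwdriver or the meter, and the green cells looked undisturbed in the last views I had of them.

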